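# Hang the connector bin on the notched panel rail

### The job

Pick up the lipped connector bin by its centre handle, hook its lip over the rail of the small hanging panel, and feel along the rail until the hook drops right down into the rail's notch. Handle it gently: never press or bump the bin hard against the panel. Leave the bin hanging there at rest, let go of it, and do not disturb the other things on the bench.

Things in the scene. Friction and masses are not known exactly. Their poses are not given: they have to be found in the camera images.
- bin: Lipped bin: open grey plastic bin, outer 90 (x) x 60 (y) x 60 mm high, walls 3 mm, 0.25-0.4 kg. Origin at the centre of its underside, z up. In its middle stands a lengthwise handle plate 12 mm thick (y), 56 mm long (x), its top 105 mm above the underside, 45 mm above the rim. A hook sits outside the +x wall, at the rim.
- bin_hook (a point): Point on the bin: middle of the underside of the hook's web, at x 50, z 56 mm in the bin's frame. The web is 40 mm wide (y), 4 mm thick, and reaches out from the wall's outer face (x 45). From it hangs a 4 mm thick lip (x 55 to 59), 40 mm wide, whose lower edge is 36 mm above the bin's underside. Clear gap between wall and lip: 10 mm.
- bin_grip (a point): Point on the bin: where to hold the handle plate, 88 mm above the bin's underside, 28 mm above the rim.
- rack: Hanging panel, fixed to the bench: upright grey louvered sheet 250 mm wide (y), front face at x = 0, +x to the rear, origin on the bench. Two posts (272 mm over all, 177 mm high) on feet 8 mm high, from x -30 to 100 mm. On top a steel rail 4 mm thick (x 0 to 4), 200 mm long (y), open air behind it. The bin hangs on the front (-x) side, its x along the panel's x.
- rail_mid (a point): Point on the panel: mid-width, x 2 mm, at notch-floor height (z 170 mm). The rail's top edge is at z 180 mm, but for one notch 46 mm wide, 10 mm deep. The rail is bolted firmly through long slots, so the notch's middle lies anywhere up to 15 mm along y to either side of this point; no pose reports it: feel (or look) for it.
- panel_face (a point): Point on the sheet's front face, mid-width, 115 mm up. Released in the notch, the bin tips its front down by about 0.1 rad until its lower back edge rests against the sheet near here: this is right. A hook left on the rail beside the notch hangs 10 mm too high.
- tray: Bystander: open grey tray 100 x 70 x 45 mm without lip or handle; origin at the centre of its underside. It and the bin may have changed places.
- module: Bystander: white instrument module 70 x 50 x 45 mm with a short black lens; origin under its centre.
- screwdriver: Bystander: screwdriver lying on the bench.
- tape_roll: Bystander: ring of tape, 70 mm across, 20 mm high; origin under its centre.
- bottle: Bystander: white bottle, 54 mm across, 130 mm high; origin under its centre.
- adapter: Bystander: upright steel adapter, 30 mm across, 35 mm high; origin under its centre.
There are look-alikes about, which are no part of the job. What is shaped like the bin but purple or yellow is not meant.

How it is judged (in metres and radians):
On the way:
1. the bin's hook has been lifted higher than the rail (over 190 mm above the bench) (height (world z) of bin_hook above 0.19 m), for 0.1 s.
At the end, for the whole second after the job is handed in: The released bin hangs at rest on the panel, lip behind the rail, hook right down in the notch (hook point 163-174.5 mm high, -6 to 10 mm in x and within 20 mm in y in the panel's frame), square to the panel within 0.12 rad, tilted under 0.18 rad, its weight on the panel (z of bin_hook in the frame of rack between 0.163 and 0.1745 m and x of bin_hook in the frame of rack between -0.006 and 0.01 m and y of bin_hook in the frame of rack between -0.02 and 0.02 m and angle between bin's own z axis and vertical below 0.18 rad and angle between the y axis of bin and the y axis of rack, either way round below 0.12 rad and contact force between bin and rack above 0.5 N and linear speed of bin below 0.02 m/s and angular speed of bin below 0.2 rad/s); the robot touches nothing.
It fails at once if the bin, while held, is pressed against the panel or its rail with more than 25 N (contact force between bin and rack above 25 N and contact force between the fingers and bin above 2 N).
It fails at once if the bin is knocked against or dropped on the panel with more than 80 N (contact force between bin and rack above 80 N).
It fails at once if the robot itself pushes on the panel with more than 15 N (contact force between any of the fingers, the arm and rack above 15 N).
It fails at once if a bystander (tray, module, screwdriver, tape roll, bottle, adapter) is moved by more than 20 mm (distance of any of tray, module, screwdriver, tape_roll, bottle, adapter from where it was at the start of the episode above 0.02 m).
It also fails if it takes over 56 s, if anything falls off the work surface, if the arm or the gripper's body presses on something with over 40 N, if the wrist force passes 120 N, or if a joint passes its speed limit or range.

### The arm

A 6-joint arm with a two-finger parallel gripper is mounted at the origin on the work surface. World frame = base frame: x ahead of the robot, y to its left, z up, the work surface at z = 0. Lengths are in mm, angles in rad, forces in N, time in s.
With the tool pointing down it reaches from about 275 to 750 mm from the base axis. Payload 10.2 kg.
Tool frame: the origin (TCP) lies midway between the tips of the shut fingers; the grasp point (between the pads) lies 19 mm behind it; z points along the fingers, y is the direction in which the jaws open and shut (so a half turn about z gives the same grasp; the last joint's range is limited). The gripper opens to 85 mm and grips with 20 to 120 N. Pads are 22 mm wide; open, the fingers measure 114 mm over their backs; the gripper's body (76 mm by 85 mm) begins 54 mm behind the grasp point. The pads swing forward as they close: fully open they stand 13 mm farther back than shut.
Start: joints at [-1.443, 0.313, 1.498, -0, 1.331, -0.223], TCP at [180.403, -493.037, 231.294] pointing down, gripper open.
Joint ranges: [-2.94, 2.94], [-0.97, 2.17], [0.19, 2.56], [-1.23, 4.37], [0.02, 3.11], [-2.88, 2.88]. Speed limits (rad/s): [2.39, 2.39, 3.01, 3.14, 3.14, 3.14].

### API

Orientations are given as a unit quaternion [w, x, y, z].
In Python, from rig import sense, optics, ctrl gives the robot as it stands.
- The arm moves only by the tool play_rows, never from a script. Its argument "plan" is a list of rows, each a list of 7 numbers: the shift along the world's x, y, z in mm, then the turn, a rotation vector about the world's x, y, z in rad, then the opening, from -1 (shut) to 1 (fully open), so that 0 is half open. A call has 1 to 5 rows; each row shifts and turns the pose as measured when the row begins; what a row does not reach is not made up. A row lasts 1/12 s, in which the tool goes at most 41.7 mm and 7.16 degrees, less where a joint would pass 70% of its speed; a pose out of reach is approached as far as the arm can. A call is refused whole if a number of a shift passes 41.7 or a number of a turn 0.125, either way. A call with a gripper value outside its range is refused whole. The fingers move at their own pace and stop on an object; "grip_force" is the grip in N (left out, the last holds). Time passes only in rows, so rows that do not move let the fingers close. It gives the time, the measured TCP pose, the force and the opening at its end, in the units of the state.
- sense(): the state, without advancing time (a new reading comes with each control period).
- optics.capture(name): name is "side" or "top"; returns a dict with "img" (480x640x3 uint8, blue, green, red), "fx", "fy", "cx", "cy" (pixels), "world_to_cam" (4x4, takes a point from world to camera coordinates). Camera axes: x right, y up, looking along -z (the intrinsics and any distortion apply to the point x, -y, -z); pixel columns grow to the right and rows downward; lengths in mm; the calibration is good to about 2 mm. A picture is of the moment at which its call begins. There is no depth.
- ctrl.finish_job(): hands the job in, once; it reports no verdict.
The state is a dict: "time_s": time; "joints": joint angles; "dq": joint speeds; "tau": joint torques, N m; "eef_pos": TCP position; "ee_rot": TCP orientation; "force": force on the tool from outside, world axes, zero at the start; "wrist_torque": the same for the moment, N m; "grip_width": opening from 0.0 (shut) to 1.0 (fully open).
Only numpy, scipy, OpenCV 4.12 (cv2) and the standard library are available. Lean on these libraries where they do the work, as an engineer would, in place of code of your own. Each camera call takes 0.05 s, during which the arm holds its last target. There are 200 camera calls.

## Working session

There is one attempt and no reset: what is moved stays moved. The work goes in short steps, Python scripts to look and compute and a tool call to move; the robot and the scene stay as the last step left them, time stands still between calls to the robot, and variables do not carry over. Pictures are saved under pics/ and viewed, about 8 in all and at most 12, crops included, and the job is handed in when it is done.

Besides the shell and the picture viewer there is one more tool, called after "Emit:" as name([rows], argument=value, ...), one row to a line, values as JSON. play_rows: Moves the arm, as the interface text tells. Its arguments: {"type":"object","properties":{"plan":{"type":"array"},"grip_force":{"type":"number"}},"required":["plan"]}

```bash
mkdir -p pics; cat > h.py <<'E'
import numpy as np, cv2
from rig import sense, optics, ctrl
def cap(n,f=None):
    c=optics.capture(n)
    if f: cv2.imwrite('pics/'+f,c['img'])
    return c
def proj(c,p):
    q=np.array(c['world_to_cam'])@np.append(p,1.); x,y,z=q[0],-q[1],-q[2]
    return np.array([c['cx']+c['fx']*x/z,c['cy']+c['fy']*y/z])
def ray(c,u,v):
    M=np.linalg.inv(np.array(c['world_to_cam'])); d=np.array([(u-c['cx'])/c['fx'],-(v-c['cy'])/c['fy'],-1])
    d=M[:3,:3]@d; return M[:3,3],d/np.linalg.norm(d)
def onz(c,u,v,z):
    o,d=ray(c,u,v); return o+d*(z-o[2])/d[2]
def tri(c1,p1,c2,p2):
    o1,d1=ray(c1,*p1);o2,d2=ray(c2,*p2)
    s=np.linalg.lstsq(np.c_[d1,-d2],o2-o1,rcond=None)[0]
    a=o1+s[0]*d1;b=o2+s[1]*d2; return (a+b)/2,np.linalg.norm(a-b)
E
python3 - <<'E'
from h import *
for n in('side','top'):
    c=cap(n,n+'0.png'); print(n,{k:c[k] for k in c if k not in('img','world_to_cam')},np.linalg.inv(np.array(c['world_to_cam'])).round(2).tolist())
print(sense())
E
```

```text
side {'fx': 498.6657374434019, 'fy': 498.6657374434019, 'cx': 314.1762899638251, 'cy': 238.543800935117} [[-0.84, 0.32, -0.45, 56.11], [-0.55, -0.51, 0.66, 646.72], [-0.02, 0.8, 0.6, 705.12], [0.0, 0.0, 0.0, 1.0]]
top {'fx': 513.5600824397119, 'fy': 513.5600824397119, 'cx': 323.7556240866157, 'cy': 241.35964327876334} [[-0.03, 0.99, -0.1, 388.84], [-1.0, -0.03, 0.01, -9.31], [0.01, 0.1, 0.99, 1092.98], [0.0, 0.0, 0.0, 1.0]]
{'time_s': 0.1, 'joints': array([-1.44339208e+00,  3.13345832e-01,  1.49834079e+00, -1.75671972e-05,
        1.33100292e+00, -2.23378277e-01]), 'dq': array([ 1.96691821e-03, -3.78723391e-04, -1.02912619e-03, -1.55982255e-03,
        6.30214194e-05, -1.65433524e-03]), 'tau': array([ 2.52194091e-03, -4.12900150e+01, -2.60139656e+01, -1.67066009e-04,
        3.12706215e-03,  7.35909254e-06]), 'eef_pos': array([ 180.37295385, -492.80235754,  230.82462678]), 'ee_rot': array([-5.48223127e-04,  9.84657829e-01,  1.74495441e-01,  1.77868433e-05]), 'force': array([-0.10628201,  0.29552465,  0.3892808 ]), 'wrist_torque': array([-0.01047652, -0.01912999, -0.01269438]), 'grip_width': 1.0015450664096874}
```

View pics/side0.png

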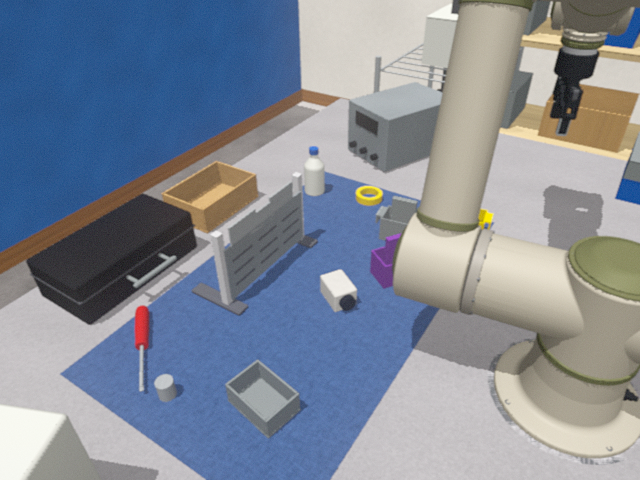

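View pics/top0.png

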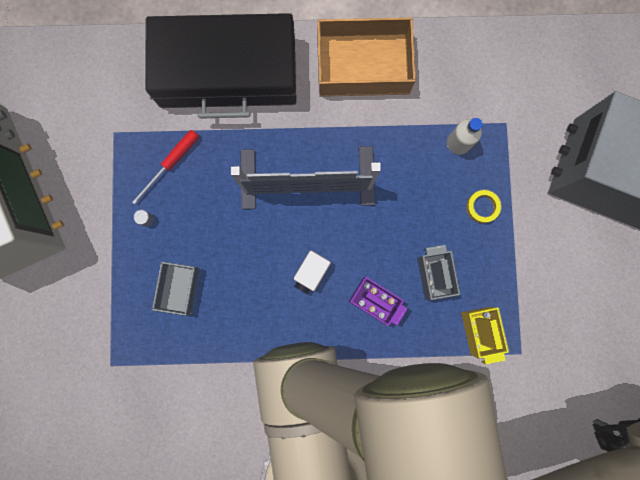

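The side view shows the panel at about (262,245), the tray at (263,397) and the grey bin, partly hidden by the arm, at (400,218). In the top view the grey bin is at (438,272) with its hook facing up towards the rear. The rail runs from (245,178) to (372,177), and the tray is at (176,288). The purple and yellow look-alikes are at (378,302) and (486,333).

```bash
python3 - <<'E'
from h import *
t=cv2.imread('pics/top0.png');s=cv2.imread('pics/side0.png')
R=lambda i,x,y,w,h,W,H:cv2.resize(i[y:y+h,x:x+w],(W,H),interpolation=cv2.INTER_CUBIC)
a=np.hstack([R(t,410,235,60,75,240,300),R(t,225,140,160,86,558,300)])
b=np.hstack([R(s,365,190,60,75,240,300),R(s,190,170,140,75,560,300)])[:,:798]
cv2.imwrite('pics/z1.png',np.vstack([a,b]))
E
```

```text
(no output)
```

View pics/z1.png

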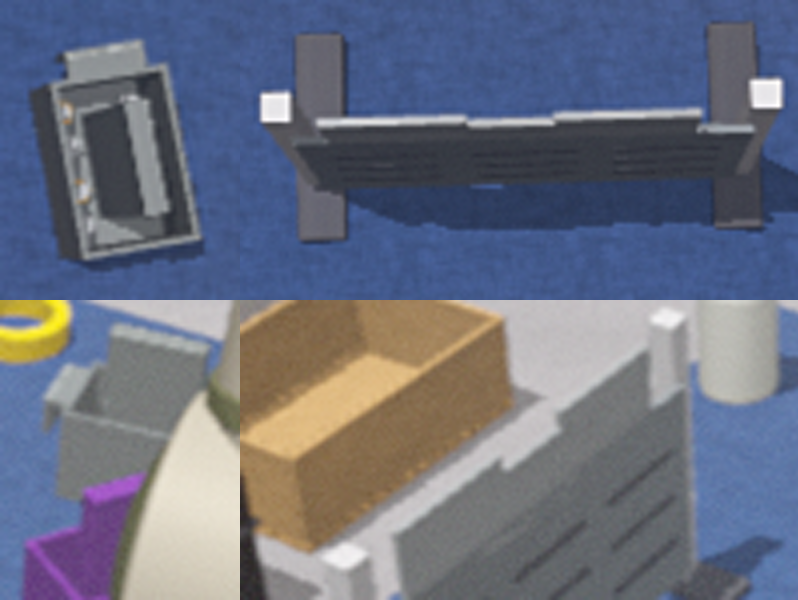

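```bash
python3 - <<'E'
from h import *
t=cap('top');s=cap('side')
B=lambda x,y:(410+x/4-.4,235+y/4-.4); Rk=lambda x,y:(225+x/3.4875-.4,140+y/3.4875-.4)
SB=lambda x,y:(365+x/4-.4,190+(y-300)/4-.4); SR=lambda x,y:(190+(x-240)/4-.4,170+(y-300)/4-.4)
for n,a,b in [('h rear +y',B(125,97),SB(113,325)),('h front +y',B(148,215),SB(208,347)),('hook +y outer',B(66,54),SB(66,367)),
 ('rail L',Rk(318,123),SR(395,535)),('notchL',Rk(467,120),SR(502,460)),('notchR',Rk(553,115),SR(555,413)),('rail R',Rk(702,110),SR(648,350))]:
    print(n,tri(t,a,s,b)[0].round(1),round(tri(t,a,s,b)[1],1))
print('handle ctr@105',onz(t,*B(146,156),105).round(1))
for n,p in [('RL',(50,88)),('RR',(165,66)),('FR',(200,240)),('FL',(80,258))]: print(n,onz(t,*B(*p),60).round(1))
for n,p in [('hookL',(66,54)),('hookR',(143,42))]: print(n,onz(t,*B(*p),60).round(1))
P=[onz(t,*B(*p),105) for p in [(134,97),(158,214)]];print('axis',np.degrees(np.arctan2(*(P[0]-P[1])[[1,0]])),np.linalg.norm(P[0]-P[1]))
for p in [(318,121),(466,117),(467,125),(553,121),(553,114),(702,109)]: print('rail',p,onz(t,*Rk(*p),180).round(1))
print('floor',onz(t,*Rk(468,124),170).round(1),onz(t,*Rk(554,121),170).round(1))
E
```

```text
h rear +y [ 446.1 -245.4  108.3] 4.3
h front +y [ 390.4 -253.   108.1] 1.9
hook +y outer [ 466.8 -224.3   85. ] 10.6
rail L [654.   15.7  94.1] 78.2
notchL [653.  -70.8  94.3] 75.9
notchR [ 653.5 -119.8   99.3] 75.5
rail R [ 652.7 -206.5   98.8] 71.2
handle ctr@105 [ 419.6 -253.9  105. ]
RL [ 456.6 -218.3   60. ]
RR [ 466.1 -277.    60. ]
FR [ 378.2 -289.9   60. ]
FL [ 371.  -229.2   60. ]
hookL [ 473.6 -227.2   60. ]
hookR [ 478.6 -266.5   60. ]
axis 8.655237962297099 57.16355360108935
rail (318, 121) [603.4  -8.5 180. ]
rail (466, 117) [603.4 -85.4 180. ]
rail (467, 125) [599.2 -85.8 180. ]
rail (553, 121) [ 600.1 -130.5  180. ]
rail (553, 114) [ 603.8 -130.7  180. ]
rail (702, 109) [ 604.4 -208.4  180. ]
floor [602.  -87.1 170. ] [ 602.4 -132.4  170. ]
```

```bash
python3 - <<'E'
from h import *
t=cap('top');s=cap('side')
Rk=lambda x,y:(225+(x-240)/3.4875-.4,140+y/3.4875-.4)
SR=lambda x,y:(190+(x-240)/4-.4,170+(y-300)/4-.4)
for n,a,b in [('rail L',Rk(318,123),SR(395,535)),('notchL',Rk(467,120),SR(502,460)),('notchR',Rk(553,115),SR(555,413)),('rail R',Rk(702,112),SR(648,350))]:
    r=tri(t,a,s,b);print(n,r[0].round(1),round(r[1],1))
for p in [(318,121),(318,127),(466,117),(467,125),(553,121),(553,114),(702,109),(702,116)]: print('rail',p,onz(t,*Rk(*p),180).round(1))
print('floor',onz(t,*Rk(468,124),170).round(1),onz(t,*Rk(554,121),170).round(1))
print('posts',onz(t,*Rk(275,105),177).round(1),onz(t,*Rk(765,93),177).round(1))
# subpixel rail line: bright pixels per column
g=cv2.cvtColor(t['img'],6).astype(float)
for u in list(range(248,290,5))+list(range(292,315,4))+list(range(317,358,5)):
    col=g[165:190,u]; m=col>150; v=165+np.flatnonzero(m); print(u,col.max(),v.min() if len(v) else 0,v.max() if len(v) else 0,end=' | ')
E
```

```text
rail L [605.9 116.  176.9] 1.2
notchL [605.7  38.6 174.8] 1.5
notchR [607.   -6.1 177.4] 0.6
rail R [606.5 -84.3 175.1] 1.9
rail (318, 121) [606.7 115.9 180. ]
rail (318, 127) [603.5 116.  180. ]
rail (466, 117) [606.7  39.2 180. ]
rail (467, 125) [602.5  38.8 180. ]
rail (553, 121) [603.4  -5.9 180. ]
rail (553, 114) [607.1  -6.  180. ]
rail (702, 109) [607.7 -83.5 180. ]
rail (702, 116) [604.  -83.3 180. ]
floor [605.4  38.8 170. ] [605.8  -6.4 170. ]
posts [616.5 138.6 177. ] [ 616.  -116.9  177. ]
248 208.0 174 175 | 253 202.0 174 175 | 258 212.0 174 175 | 263 212.0 174 175 | 268 212.0 174 175 | 273 203.0 173 175 | 278 201.0 173 174 | 283 197.0 173 174 | 288 194.0 173 174 | 292 194.0 174 175 | 296 190.0 174 175 | 300 189.0 174 175 | 304 194.0 174 175 | 308 194.0 174 175 | 312 192.0 174 175 | 317 195.0 172 173 | 322 194.0 172 173 | 327 202.0 172 173 | 332 200.0 172 173 | 337 198.0 172 173 | 342 194.0 172 173 | 347 193.0 171 173 | 352 186.0 171 172 | 357 142.0 0 0 |
```

Bin grip is at about (419,-254), yaw +8°, with the handle top measured at about 105–108. The notch centre is at about (605.5,16.3), with the rail top at about 177. Both match the sizes given. First I move above the bin and turn by -0.21 rad.

Emit:
play_rows([
  [25,25,0,0,0,-0.05,1],
  [28,28,0,0,0,-0.05,1],
  [28,28,0,0,0,-0.05,1],
  [28,28,0,0,0,-0.05,1],
  [28,28,0,0,0,0,1],
], grip_force=50)

```text
time_s: 0.72
eef_pos: [316.7, -354.7, 229.9]
ee_rot: [-0.0, 0.998, 0.065, -0.001]
force: [-0.1, -0.5, 0.1]
grip_width: 1.002
```

Emit:
play_rows([
  [28,28,0,0,0,0,1],
  [28,28,0,0,0,0,1],
  [20,20,0,0,0,0,1],
  [0,0,0,0,0,0,1],
  [0,0,0,0,0,0,1],
])

```text
time_s: 1.13
eef_pos: [399.3, -268.7, 230.3]
ee_rot: [-0.0, 0.998, 0.068, 0.0]
force: [-0.2, -0.6, -0.7]
grip_width: 0.997
```

Emit:
play_rows([
  [20,15,-10,0,0,0,1],
  [0,0,-30,0,0,0,1],
  [0,0,-30,0,0,0,1],
  [0,0,-20,0,0,0,1],
  [0,0,0,0,0,0,1],
])

```text
time_s: 1.55
eef_pos: [418.4, -256.7, 138.6]
ee_rot: [0.002, 0.998, 0.067, 0.002]
force: [-0.5, -0.6, -1.0]
grip_width: 1.0
```

```bash
python3 - <<'E'
from h import *
t=cap('top');s=cap('side');print(sense()['eef_pos'],sense()['ee_rot'])
R=lambda i,x,y,w,h:cv2.resize(i[y:y+h,x:x+w],None,fx=4,fy=4,interpolation=cv2.INTER_CUBIC)
cv2.imwrite('pics/z2.png',np.hstack([R(t['img'],395,220,90,100),R(s['img'],350,130,100,100)]))
E
```

```text
[ 419.69445685 -257.81282407  142.0495091 ] [0.00394695 0.99777401 0.06648656 0.00331403]
```

View pics/z2.png

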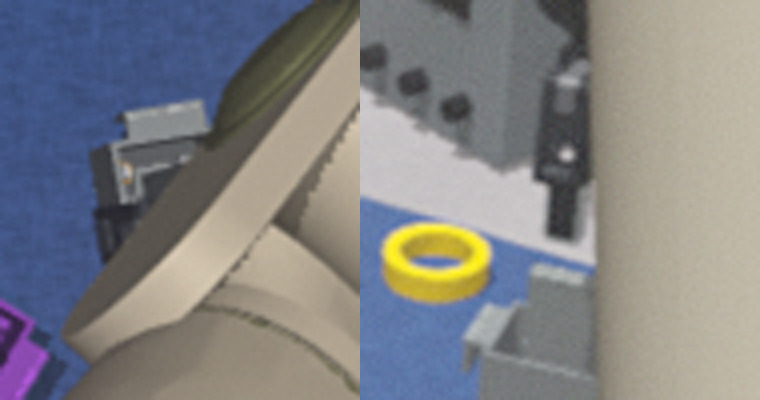

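The arm hides most of the bin, but in the side crop the finger at (565,210) stands just above the handle at (565,285). That fits, so I descend.

Emit:
play_rows([
  [0,3,-25,0,0,0,1],
  [0,0,-20,0,0,0,1],
  [0,0,-15,0,0,0,1],
  [0,0,-8,0,0,0,1],
  [0,0,0,0,0,0,1],
])

```text
time_s: 2.07
eef_pos: [422.1, -261.0, 80.6]
ee_rot: [0.01, 0.998, 0.065, 0.009]
force: [-0.9, 0.2, -1.1]
grip_width: 1.002
```

```bash
cat > c.py <<'E'
import sys
from h import *
from scipy.spatial.transform import Rotation as R
s=sense();q=s['ee_rot'];yaw=np.radians(float(sys.argv[1])) 
want=R.from_euler('z',yaw)*R.from_quat([1,0,0,0])
rv=(want*R.from_quat(np.r_[q[1:],q[0]]).inv()).as_rotvec()
print(round(s['time_s'],2),s['eef_pos'].round(1),'turn',rv.round(3),'F',s['force'].round(1),'M',s['wrist_torque'].round(2),'g',round(s['grip_width'],3),'dq',np.abs(s['dq']).max().round(3))
E
python3 c.py 8
```

```text
2.07 [ 422.1 -261.    80.6] turn [0.019 0.019 0.01 ] F [-0.9  0.2 -1.1] M [ 0.05  0.03 -0.01] g 1.002 dq 0.03
```

Emit:
play_rows([
  [-2,5,-6,0.019,0.019,0.01,1],
  [0,1,-3,0,0,0,1],
  [0,0,0,0,0,0,1],
])

```text
time_s: 2.32
eef_pos: [421.1, -256.4, 74.3]
ee_rot: [0.001, 0.998, 0.07, 0.001]
force: [0.0, -0.1, -0.3]
grip_width: 0.997
```

```bash
python3 c.py 8
```

```text
2.32 [ 421.1 -256.4   74.3] turn [0.002 0.002 0.   ] F [ 0.  -0.1 -0.3] M [-0.04  0.02  0.02] g 0.997 dq 0.031
```

Closing, with the last small correction first.

Emit:
play_rows([
  [-2,3,-6,0.002,0.002,0,1],
  [0,0,0,0,0,0,0.2],
  [0,0,0,0,0,0,-0.3],
  [0,0,0,0,0,0,-0.6],
  [0,0,0,0,0,0,-1],
])

```text
time_s: 2.73
eef_pos: [419.6, -253.5, 69.4]
ee_rot: [0.001, 0.998, 0.07, 0.001]
force: [0.2, -0.1, -0.6]
grip_width: 0.453
```

Emit:
play_rows([
  [0,0,0,0,0,0,-1],
  [0,0,0,0,0,0,-1],
  [0,0,0,0,0,0,-1],
  [0,0,0,0,0,0,-1],
])

```text
time_s: 3.07
eef_pos: [419.6, -253.7, 69.5]
ee_rot: [0.001, 0.998, 0.07, 0.001]
force: [-0.5, -0.8, -0.0]
grip_width: 0.136
```

```bash
python3 c.py 8
```

```text
3.07 [ 419.6 -253.7   69.5] turn [ 0.002  0.001 -0.   ] F [-0.5 -0.8 -0. ] M [-0.01 -0.02  0.04] g 0.136 dq 0.002
```

The opening is about 11.6 mm, so the jaws are on the 12 mm handle. I lift gently.

Emit:
play_rows([
  [0,0,6,0,0,0,-1],
  [0,0,12,0,0,0,-1],
  [0,0,20,0,0,0,-1],
  [0,0,25,0,0,0,-1],
  [0,0,25,0,0,0,-1],
], grip_force=70)

```text
time_s: 3.48
eef_pos: [416.1, -250.4, 155.7]
ee_rot: [-0.005, 0.998, 0.07, -0.005]
force: [1.3, 0.1, -3.5]
grip_width: 0.13
```

Emit:
play_rows([
  [0,0,25,0,0,0,-1],
  [0,0,25,0,0,0,-1],
  [0,0,25,0,0,0,-1],
  [0,0,10,0,0,0,-1],
  [0,0,0,0,0,0,-1],
])

```text
time_s: 3.9
eef_pos: [415.5, -249.5, 250.1]
ee_rot: [-0.003, 0.998, 0.07, -0.003]
force: [0.6, -0.5, -4.0]
grip_width: 0.131
```

```bash
python3 c.py 0
```

```text
3.9 [ 415.5 -249.5  250.1] turn [-0.007 -0.006 -0.14 ] F [ 0.6 -0.5 -4. ] M [-0.05 -0.04  0.02] g 0.131 dq 0.011
```

Emit:
play_rows([
  [10,18,0,-0.007,-0.006,-0.03,-1],
  [15,28,0,0,0,-0.03,-1],
  [15,28,0,0,0,-0.03,-1],
  [15,28,0,0,0,-0.03,-1],
  [15,28,0,0,0,-0.02,-1],
])

```text
time_s: 4.32
eef_pos: [483.9, -118.3, 247.0]
ee_rot: [-0.0, 1.0, -0.008, -0.003]
force: [0.5, -0.4, -3.1]
grip_width: 0.126
```

Emit:
play_rows([
  [15,28,0,0,0,0,-1],
  [15,28,0,0,0,0,-1],
  [12,24,0,0,0,0,-1],
  [8,16,0,0,0,0,-1],
  [0,0,0,0,0,0,-1],
])

```text
time_s: 4.73
eef_pos: [534.6, -11.1, 241.0]
ee_rot: [-0.002, 1.0, -0.006, -0.008]
force: [-0.2, -0.0, -3.6]
grip_width: 0.132
```

```bash
python3 c.py 0
```

```text
4.73 [534.6 -11.1 241. ] turn [-0.005 -0.015  0.012] F [-0.2 -0.  -3.6] M [-0.03  0.    0.01] g 0.132 dq 0.033
```

Emit:
play_rows([
  [8,12,5,-0.005,-0.015,0.012,-1],
  [8,10,0,0,0,0,-1],
  [4,4,0,0,0,0,-1],
  [0,0,0,0,0,0,-1],
])

```text
time_s: 5.07
eef_pos: [554.0, 16.5, 242.1]
ee_rot: [-0.0, 1.0, 0.001, -0.004]
force: [-0.0, -0.0, -3.6]
grip_width: 0.13
```

```bash
python3 c.py 0; python3 - <<'E'
from h import *
t=cap('top');s=cap('side')
R=lambda i,x,y,w,h:cv2.resize(i[y:y+h,x:x+w],None,fx=4,fy=4,interpolation=cv2.INTER_CUBIC)
cv2.imwrite('pics/z3.png',np.hstack([R(t['img'],250,130,100,150),R(s['img'],200,130,100,150)]))
E
```

```text
5.07 [554.   16.5 242.1] turn [-0.001 -0.008 -0.001] F [-0.  -0.  -3.6] M [-0.02  0.03 -0.03] g 0.13 dq 0.019
```

View pics/z3.png

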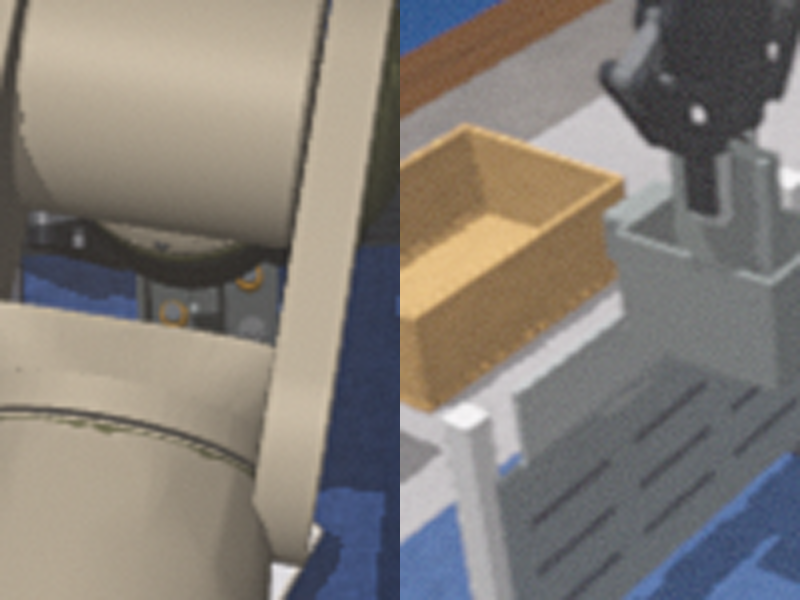

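The top view is blocked by the arm. In the side crop the bin's front +y edge runs from (778,285) down to (778,385), and the hook is at the left, at about (610,215).

```bash
python3 - <<'E'
from h import *
s=cap('side');p=sense()['eef_pos'];o=p+np.array([0,0,-69.5]);print(p)
for n,b in [('front top',(-45,30,60)),('front bot',(-45,30,0)),('rear bot',(45,30,0)),('rear top',(45,30,60)),('hook top out',(59,20,60)),('lip bot out',(59,20,36)),('handle top rear',(28,6,105)),('handle front',(-28,6,105))]:
    u=proj(s,o+np.array(b)); print(n,((u+.4-[200,130])*4+[400,0]).round(0))
g=(R:=lambda i:cv2.resize(i[150:240,240:310],None,fx=8,fy=8,interpolation=cv2.INTER_CUBIC))(s['img']); 
cv2.imwrite('pics/z4.png',g[:600])
E
```

```text
[553.48728139  15.54048747 242.38545334]
front top [770. 281.]
front bot [776. 391.]
rear bot [624. 334.]
rear top [612. 227.]
hook top out [602. 209.]
lip bot out [607. 253.]
handle top rear [666. 128.]
handle front [766. 159.]
```

View pics/z4.png

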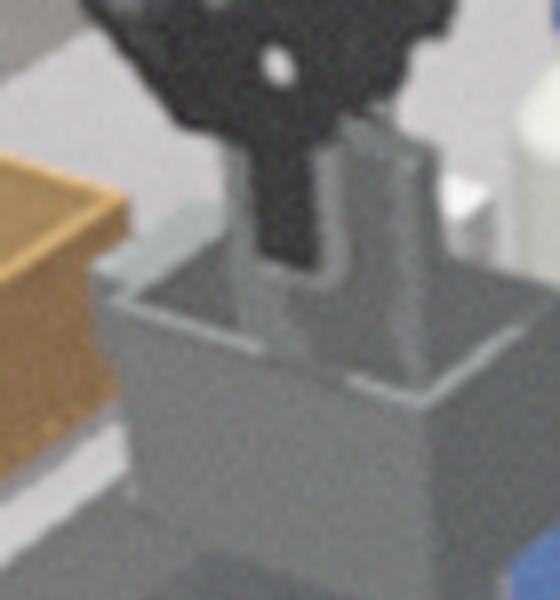

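The prediction and the picture agree to about 1 mm. Correcting for the camera bias, the TCP target is about (556,16.3). I align there and lower to just above the rail.

Emit:
play_rows([
  [2,1,-5,-0.001,-0.008,-0.001,-1],
  [0,0,-8,0,0,0,-1],
  [0,0,-6,0,0,0,-1],
  [0,0,0,0,0,0,-1],
])

```text
time_s: 5.55
eef_pos: [554.9, 14.7, 221.2]
ee_rot: [0.0, 1.0, -0.002, 0.0]
force: [0.1, 0.3, -3.3]
grip_width: 0.132
```

```bash
python3 c.py 0
```

```text
5.55 [554.9  14.7 221.2] turn [0.001 0.    0.004] F [ 0.1  0.3 -3.3] M [ 0.02  0.04 -0.01] g 0.132 dq 0.006
```

Emit:
play_rows([
  [1,1.6,-3,0.001,0,0.004,-1],
  [0,0,-4,0,0,0,-1],
  [0,0,-4,0,0,0,-1],
  [0,0,-4,0,0,0,-1],
  [0,0,0,0,0,0,-1],
])

```text
time_s: 5.97
eef_pos: [555.7, 16.2, 204.1]
ee_rot: [-0.0, 1.0, 0.0, -0.0]
force: [-0.6, -0.2, -3.8]
grip_width: 0.134
```

```bash
python3 c.py 0
```

```text
5.97 [555.7  16.2 204.1] turn [-0.    -0.001 -0.   ] F [-0.6 -0.2 -3.8] M [ 0.04  0.01 -0.02] g 0.134 dq 0.007
```

The lip is about 9 mm down behind the rail with no contact force. I continue in small steps.

Emit:
play_rows([
  [0,0,-3,0,0,0,-1],
  [0,0,-3,0,0,0,-1],
  [0,0,-2,0,0,0,-1],
  [0,0,-2,0,0,0,-1],
  [0,0,0,0,0,0,-1],
])

```text
time_s: 6.38
eef_pos: [555.8, 16.2, 193.1]
ee_rot: [-0.0, 1.0, 0.0, -0.0]
force: [0.4, 0.4, -3.7]
grip_width: 0.128
```

```bash
python3 c.py 0
```

```text
6.38 [555.8  16.2 193.1] turn [-0.    -0.001 -0.   ] F [ 0.4  0.4 -3.7] M [-0.03  0.01 -0.03] g 0.128 dq 0.006
```

Emit:
play_rows([
  [0,0,-2,0,0,0,-1],
  [0,0,-2,0,0,0,-1],
  [0,0,0,0,0,0,-1],
])

```text
time_s: 6.63
eef_pos: [555.9, 16.2, 188.9]
ee_rot: [-0.0, 1.0, 0.0, -0.0]
force: [-0.4, -0.9, -3.6]
grip_width: 0.13
```

```bash
python3 c.py 0
```

```text
6.63 [555.9  16.2 188.9] turn [-0. -0. -0.] F [-0.4 -0.9 -3.6] M [-0.08  0.01  0.1 ] g 0.13 dq 0.003
```

The hook is 4.6 mm below the rail-top contact height with no upward force, so it is entering the notch.

Emit:
play_rows([
  [0,0,-2,0,0,0,-1],
  [0,0,-1.5,0,0,0,-1],
  [0,0,-1,0,0,0,-1],
  [0,0,0,0,0,0,-1],
])

```text
time_s: 6.97
eef_pos: [556.0, 16.2, 184.0]
ee_rot: [-0.0, 1.0, 0.0, 0.0]
force: [0.1, -0.4, -3.1]
grip_width: 0.131
```

```bash
python3 c.py 0
```

```text
6.97 [556.   16.2 184. ] turn [-0.  0. -0.] F [ 0.1 -0.4 -3.1] M [-0.  0.  0.] g 0.131 dq 0.002
```

Emit:
play_rows([
  [0,0,-0.8,0,0,0,-1],
  [0,0,-0.6,0,0,0,-1],
  [0,0,0,0,0,0,-1],
])

```text
time_s: 7.22
eef_pos: [556.2, 16.2, 183.5]
ee_rot: [0.0, 1.0, 0.0, 0.001]
force: [-0.0, 0.7, -3.6]
grip_width: 0.131
```

```bash
python3 c.py 0
```

```text
7.22 [556.2  16.2 183.5] turn [ 0.     0.002 -0.   ] F [-0.   0.7 -3.6] M [0.   0.01 0.01] g 0.131 dq 0.004
```

Emit:
play_rows([
  [0,0,-1,0,0,0,-1],
  [0,0,-1,0,0,0,-1],
])

```text
time_s: 7.38
eef_pos: [556.6, 16.1, 183.0]
ee_rot: [0.0, 1.0, 0.0, 0.002]
force: [-4.7, 0.9, 8.3]
grip_width: 0.131
```

```bash
python3 c.py 0
```

```text
7.38 [556.6  16.1 183. ] turn [ 0.001  0.004 -0.001] F [-4.7  0.9  8.3] M [0.21 0.37 0.05] g 0.131 dq 0.022
```

Contact is about 12 N upward at a hook height of about 169.5, which is the notch floor. I ease the pressure, then release.

Emit:
play_rows([
  [0,0,0.7,0,0,0,-1],
  [0,0,0,0,0,0,-1],
], grip_force=20)

```text
time_s: 7.55
eef_pos: [556.7, 16.1, 183.9]
ee_rot: [0.0, 1.0, 0.0, 0.002]
force: [0.1, 0.2, -4.7]
grip_width: 0.129
```

Emit:
play_rows([
  [0,0,0,0,0,0,-0.6],
  [0,0,0,0,0,0,-0.5],
  [0,0,0,0,0,0,-0.3],
  [0,0,0,0,0,0,0],
  [0,0,0,0,0,0,0],
])

```text
time_s: 7.97
eef_pos: [557.4, 15.9, 184.3]
ee_rot: [0.001, 1.0, 0.0, 0.003]
force: [-0.1, 0.3, -0.2]
grip_width: 0.499
```

```bash
python3 c.py 0; python3 - <<'E'
from h import *
s=cap('side')
cv2.imwrite('pics/z5.png',cv2.resize(s['img'][150:270,200:330],None,fx=5,fy=5,interpolation=cv2.INTER_CUBIC))
E
```

```text
7.97 [557.4  15.9 184.3] turn [ 0.001  0.006 -0.   ] F [-0.1  0.3 -0.2] M [0.01 0.03 0.02] g 0.499 dq 0.002
```

View pics/z5.png

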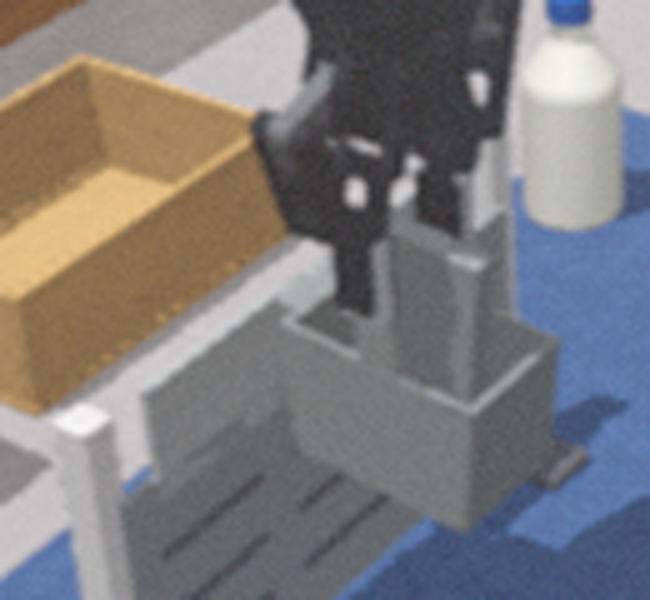

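The bin hangs with its hook at (305,285) level in the notch, and the fingers stand clear on both sides of the handle. I back straight up.

Emit:
play_rows([
  [0,0,8,0,0,0,0],
  [0,0,15,0,0,0,0],
  [0,0,25,0,0,0,0],
  [0,0,25,0,0,0,0],
  [0,0,25,0,0,0,0],
])

```text
time_s: 8.43
eef_pos: [554.8, 16.4, 282.8]
ee_rot: [-0.0, 1.0, 0.0, -0.002]
force: [0.1, 0.1, 0.2]
grip_width: 0.5
```

Emit:
play_rows([
  [-20,-15,15,0,0,0,0],
  [-28,-28,5,0,0,0,0],
  [-28,-28,0,0,0,0,0],
  [-28,-28,0,0,0,0,0],
  [-28,-28,0,0,0,0,0],
])

```text
time_s: 8.85
eef_pos: [421.9, -110.3, 312.2]
ee_rot: [0.001, 1.0, 0.005, 0.005]
force: [0.0, -1.3, 0.5]
grip_width: 0.502
```

Emit:
play_rows([
  [-20,-35,0,0,0,0,0],
  [-20,-35,0,0,0,0,0],
  [-20,-35,0,0,0,0,0],
  [0,-35,0,0,0,0,0],
  [0,-20,0,0,0,0,0],
])

```text
time_s: 9.27
eef_pos: [353.2, -276.4, 317.7]
ee_rot: [0.005, 1.0, 0.004, 0.008]
force: [-0.0, 0.4, -0.1]
grip_width: 0.502
```

Emit:
play_rows([
  [0,0,0,0,0,0,0],
  [0,0,0,0,0,0,0],
  [0,0,0,0,0,0,0],
])

```text
time_s: 9.52
eef_pos: [352.0, -279.6, 318.8]
ee_rot: [0.005, 1.0, 0.002, 0.008]
force: [0.7, 0.1, 0.3]
grip_width: 0.498
```

```bash
python3 c.py 0; python3 - <<'E'
from h import *
t=cap('top');s=cap('side')
a=cv2.resize(t['img'][120:240,225:390],None,fx=4,fy=4,interpolation=cv2.INTER_CUBIC)[:,:400+260]
b=cv2.resize(s['img'],(400,300)); 
c=cv2.resize(s['img'][160:250,200:320],(400,300),interpolation=cv2.INTER_CUBIC)
cv2.imwrite('pics/z6.png',np.vstack([cv2.resize(a,(800,300*1)) if 0 else np.hstack([cv2.resize(t['img'][140:230,240:360],(400,300),interpolation=cv2.INTER_CUBIC),c]),np.hstack([cv2.resize(t['img'],(400,300)),b])]))
E
```

```text
9.52 [ 352.  -279.6  318.8] turn [ 0.011  0.016 -0.003] F [0.7 0.1 0.3] M [-0.02  0.02  0.01] g 0.498 dq 0.011
```

View pics/z6.png

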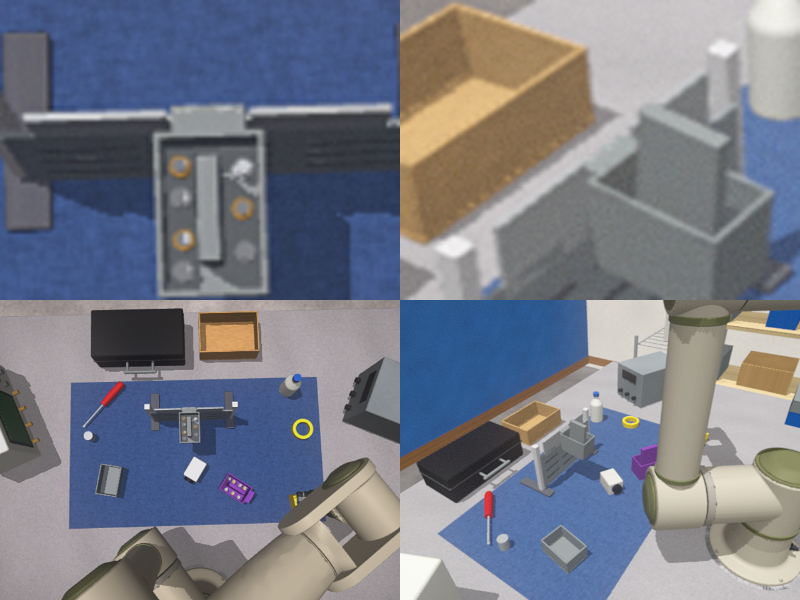

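The top crop shows the hook web (170–245, 105–135) seated between the notch's two sides (168 and 247), with the bin square to the panel. The bystanders look unmoved.

```bash
python3 - <<'E'
from h import *
t=cap('top');s=cap('side')
T=lambda x,y:(240+x/3.333-.4,140+y/3.333-.4); S=lambda x,y:(200+(x-400)/3.333-.4,160+y/3.333-.4)
print('handle rear/front top (+y)',*[ (r:=tri(t,a,s,b))[0].round(1).tolist()+[round(r[1],1)] for a,b in [(T(196,155),S(642,108)),(T(200,262),S(718,145))]])
print(ctrl.finish_job())
E
```

```text
handle rear/front top (+y) [573.9, 21.6, 216.1, np.float64(2.2)] [519.8, 21.9, 209.4, np.float64(0.6)]
the job is handed in; nothing more can be done
None
```

The bin is hanging on the panel with its hook down in the rail's notch. I have let go of it and handed the job in at about 10 s of robot time. No verdict was reported.

- **Hooking:** I gripped the bin by its centre handle, carried it over the panel and lowered it in small steps. It passed the rail-top height with no force. It met the notch floor at a hook height of about 169.5 mm, about 12 N above the free-hanging reading, so no feeling along the rail was needed.
- **Pose after release:** The pictures show the hook web between the notch's two sides and the bin square to the panel. The handle top slopes about 0.12 rad, front down, against the expected 0.1. Its height fits the hook being at the notch floor.
- **Other checks:** The wrist force was back to zero after release, and the gripper was well clear. The bystanders look unmoved, but I judged that only by eye.
- **Disagreements:** The two camera views disagreed by 1–4 mm on some measured points. The first rail measurement used a wrong image offset and was redone before any move.

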